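Pin the V-block to the fixture plate and bed the pipe in it

TASK

Pin the V-block down where it stands on the perforated fixture plate: take the tall round-headed pin from the timber rack, feel along the slot in the V-block's foot until the pin finds the plate hole hidden underneath, and put it fully home, its collar flat on the foot. Then lay the pipe into the V so that it beds all along and sticks out at both ends; do not let it drop in. Do not shove the V-block off its place, and leave the other bolts and the things lying on the plate alone.

Things in the scene. Friction and masses are not known exactly. Their poses are not given: they have to be found in the camera images.
- vblock: steel V-block, 3 kg, loose, standing on the dark plate, 144 x 134 mm: a block 120 mm long (along y), 64 mm wide, top 99 mm above the plate, with the V along y, and before it a hollow foot, top 36 mm above the plate, with a slot. Origin: below the slot's middle, at the plate's face. z up; x from the slot towards the V (block's face at x = 45 mm, V's centre line at x = 77 mm); y along slot and V.
- slot_mid (a point): middle of the slot, level with the foot's top, 36 mm above the plate's face, 86 mm above the bench; axes as vblock. The slot is 94 mm long (y), 25.5 mm wide, in a 10 mm thick top; the foot is hollow below. Just one 24 mm plate hole lies under it, at most 2 mm off its middle line, within 30 mm (along y) of its middle: where along it must be felt for. The hole is open 50 mm deep.
- pipe_seat (a point): where the middle of the pipe's axis lies when the pipe is bedded in the V and centred lengthwise: on the V's centre line, 110.9 mm above the plate's face, 11.9 mm above the block's top edges; axes as vblock (y along the V). The V is 90 degrees, 44 mm wide at the top, 22 mm deep.
- pin: steel locating pin, 117 mm long, 0.3 to 0.5 kg, upright in a rack hole: the one with a tall round head. Origin: on the axis at the collar's underside; z up. Collar 36 mm diameter, 8 mm high; head 28 mm diameter, z = 8 to 55 mm (grip here); shank 22 mm, down to z = -62 mm, its last 8 mm a taper to a tip 14 mm across. Tip on the plate: origin 62 mm above the plate; it sinks 26 mm more when home.
- hexbolt: another bolt in the rack, low hexagonal head 24 mm high; not needed. Origin under its collar on the axis
- starbolt: another bolt in the rack, with a lobed hand knob 52 mm across, 38 mm high; not needed. Origin under its collar on the axis
- rack: timber rack, fixed, 240 x 75 x 72 mm high, with three 26 mm holes 75 mm apart in a row along its x, any bolt in any hole. Origin: centre of its underside
- pipe: steel pipe, 48 mm diameter, 180 mm long, about 0.6 kg. Origin: middle of its axis; x along its axis. It lies in a low timber cradle with its axis 36 mm above the bench; the cradle's side battens reach 20 mm above the bench, so it can be gripped across its diameter from above
- angle_iron: offcut of angle iron 110 x 40 x 40 mm lying on the plate beyond the V-block; a bystander. Origin: centre of its underside
- gclamp: small grey G-clamp lying on the plate beyond the V-block, 100 x 75 mm, 19 mm high; a bystander. Origin: middle of its underside
Not all that is in view belongs to the job. There is more than one size of the vblock; the one meant has the size given above.

How it is judged:
By the outcome, as a careful person would: the job done as asked, in the order asked, and still so for the second after the job is handed in, with the robot touching nothing.
It also fails if it takes over 69 s, if anything falls off the work surface, if the arm or the gripper's body presses on something with over 40 N, if the wrist force passes 120 N, or if a joint passes its speed limit or range.

ROBOT

A 6-joint arm with a two-finger parallel gripper is mounted at the origin on the work surface. World frame = base frame: x ahead of the robot, y to its left, z up, the work surface at z = 0. Lengths are in mm, angles in rad, forces in N, time in s.
With the tool pointing down it reaches from about 325 to 925 mm from the base axis. Payload 3.1 kg.
Tool frame: the origin (TCP) lies between the finger pads; the fingertips stand r.finger_overhang ahead of it and the grasp point (between the pads) lies 8 mm behind it (r.finger_overhang is the distance from the TCP to the fingertips, in mm); z points along the fingers, y is the line along which they close (so a half turn about z gives the same grasp; the last joint's range is limited). The gripper opens to 85 mm and grips with 20 to 120 N. Pads are 22 mm wide; open, the fingers measure 114 mm over their backs; the gripper's body (76 mm by 85 mm) begins 54 mm behind the grasp point. The pads swing forward as they close: fully open they stand 13 mm farther back than shut.
Start: joints at [1.037, 0.217, 1.613, -0, 1.311, -0.112], TCP at [255.861, 570.241, 242.3] pointing down, gripper open.
Joint ranges: [-2.75, 2.75], [-0.78, 2.1], [0.31, 2.55], [-1.13, 4.27], [0.13, 2.63], [-2.58, 2.58]. Speed limits (rad/s): [2.79, 2.79, 3.14, 3.14, 3.14, 3.14].

INTERFACE

Orientations are given as a unit quaternion [x, y, z, w].
In Python, from station import telemetry, capture, get_calibration, job, finder, r gives the robot as it stands.
- The arm moves only by the shell command python3 -m pendant 'ROWS' [FORCE]. ROWS is JSON, a list of rows, each a list of 5 numbers: the shift along the tool's x, y, z in mm, then the turn about the tool's z in degrees, then the gripper's target within -1 to 1 (fully open at 1, half-way at 0, shut at -1). A call has exactly 10 rows; each row is the pose to reach, as a shift and turn from the pose commanded when the call began, along the tool's axes at that moment; what a row does not reach only later rows make up. A row lasts 1/12 s, in which the tool goes at most 41.7 mm and 7.16 degrees, less where a joint would pass 70% of its speed; a pose out of reach is approached as far as the arm can. A call with a gripper value outside its range is refused whole. The fingers move at their own pace and stop on an object; FORCE is the grip in N (left out, the last holds). Time passes only in rows, so rows that repeat a pose let the fingers close, or fill a call up. It gives the time, the measured TCP pose, the force, the opening and the grip force at its end, in the units of the state.
- telemetry.state(): the state, without advancing time (a new reading comes with each control period).
- capture(name): name is "scene" or "top" or "wrist"; returns (picture, depth): 400x640x3 uint8, blue, green, red; 400x640 float32, mm along the optical axis (not along the pixel's ray), 0 where there is no reading.
- get_calibration(name): a dict with "mtx" (3x3 intrinsics, pixels), "xyz" and "orientation" of the camera in the world. Camera axes: x right, y up, looking along -z (the intrinsics and any distortion apply to the point x, -y, -z); pixel columns grow to the right and rows downward; lengths in mm; the calibration is good to about 2 mm. A picture is of the moment at which its call begins: read the wrist's pose just before it. get_calibration takes no time and is no camera call; for the wrist camera it gives the pose at the moment of the call.
- job.sign_off(): hands the job in; it is judged then, once.
Trained networks look in the newest picture that a camera, given by its name, has taken for a name from the list of things; names that differ only in an ending like _2 or _b are one class to them, and where a whole thing is asked for, a point or a joint stands for the part that bears it (a point fixed in the world has none). Each returns a list of dicts, best first, with "p" (0 to 1); they miss things now and then, are a little off and sometimes report something else, mostly with a low value. They report only what shows in the picture. A call takes as long as a camera call. They do not tell look-alikes from the thing itself.
- finder.search_frame(camera, target): "point" ([x, y, z] in mm, in world coordinates, good to about 4 mm: the middle of the surface that is visible of it).
- finder.pinpoint(camera, target): "point" ([x, y, z] in mm, in world coordinates, good to about 4 mm: a listed point, or the origin of a listed thing).
The state is a dict: "time_s": time; "joints": joint angles; "qd": joint speeds; "tau": joint torques, N m; "tcp_pos": TCP position; "tcp_rot": TCP orientation; "force": force on the tool from outside, world axes, zero at the start; "torque": the same for the moment, N m; "gripper_width": finger opening in mm; "grip_force": force on a finger pad.
Only numpy, scipy, OpenCV 4.12 (cv2) and the standard library are available. Lean on these libraries where they do the work, as an engineer would, in place of code of your own. Each camera call takes 0.05 s, during which the arm holds its last target. There are 200 camera calls.

## Working session

There is one attempt and no reset: what is moved stays moved. The work goes in short steps, Python scripts to look and compute and a shell command to move; the robot and the scene stay as the last step left them, time stands still between calls to the robot, and variables do not carry over. Pictures are saved under pics/ and viewed, at most 10 in all, crops included, and the job is handed in when it is done.

```bash
ls; mkdir -p pics; cat > h.py <<'E'
import numpy as np, cv2
from scipy.spatial.transform import Rotation as R
from station import telemetry, capture, get_calibration, job, finder, r
def cloud(cam):
    c=get_calibration(cam); img,d=capture(cam)
    K=np.array(c["mtx"]); v,u=np.mgrid[0:400,0:640]
    x=(u-K[0,2])/K[0,0]*d; y=(v-K[1,2])/K[1,1]*d
    P=np.stack([x,-y,-d],-1)@R.from_quat(c["orientation"]).as_matrix().T+np.array(c["xyz"])
    P[d==0]=np.nan
    return img,P
E
python3 - <<'E'
from h import *
print(telemetry.state()); print(r.finger_overhang)
for c in("top","scene"):
    img,P=cloud(c); cv2.imwrite(f"pics/{c}0.png",img); np.save(f"{c}0.npy",P)
    k=get_calibration(c); print(c,{a:np.round(b,3).tolist() if a!='x' else b for a,b in k.items()})
for t in("vblock","slot_mid","pipe_seat","pin","hexbolt","starbolt","rack","pipe"):
    print(t,[(np.round(o["point"]).tolist(),round(o["p"],2)) for o in finder.pinpoint("top",t)])
E
```

```text
pics
{'time_s': 0.0, 'joints': array([ 1.03681136e+00,  2.17768529e-01,  1.61495664e+00, -3.29169480e-05,
        1.31125788e+00, -1.12183713e-01]), 'qd': array([ 0.00060022, -0.00013748, -0.00071821,  0.00075515,  0.00136377,
        0.00046879]), 'tau': array([ 3.71247452e-04, -3.96860218e+01, -3.03850079e+01, -2.15363152e-04,
        9.94974427e-03, -1.50114236e-06]), 'tcp_pos': array([255.45175838, 569.54489028, 240.94754864]), 'tcp_rot': array([ 2.09336357e-01,  9.77842963e-01, -1.13840693e-03, -3.64386971e-04]), 'force': array([ 0.44494621, -0.71044454,  0.51240816]), 'torque': array([-0.0463232 ,  0.0380037 ,  0.00538828]), 'grip_force': 0.0, 'gripper_width': 85.29642268580535}
11.0
top {'mtx': [[520.171, 0.0, 315.959], [0.0, 520.171, 204.199], [0.0, 0.0, 1.0]], 'xyz': [168.921, -5.755, 1341.494], 'orientation': [0.083, -0.08, -0.671, 0.732]}
scene {'mtx': [[510.154, 0.0, 322.002], [0.0, 510.154, 202.04], [0.0, 0.0, 1.0]], 'xyz': [1378.205, -355.452, 1033.524], 'orientation': [0.325, 0.232, 0.514, 0.759]}
vblock [([476.0, -7.0, 50.0], 0.97), ([214.0, -256.0, 2.0], 0.74), ([705.0, 276.0, 0.0], 0.69)]
slot_mid [([210.0, -257.0, 48.0], 0.77), ([475.0, -11.0, 91.0], 0.75), ([707.0, 273.0, 25.0], 0.69)]
pipe_seat [([658.0, 287.0, 77.0], 0.78), ([215.0, -364.0, 154.0], 0.71), ([552.0, -17.0, 161.0], 0.7)]
pin [([425.0, -346.0, 77.0], 0.53)]
hexbolt [([574.0, -350.0, 71.0], 0.72)]
starbolt [([496.0, -346.0, 70.0], 0.75)]
rack [([499.0, -349.0, -4.0], 0.96)]
pipe [([465.0, 337.0, 38.0], 0.94)]
```

View pics/top0.png

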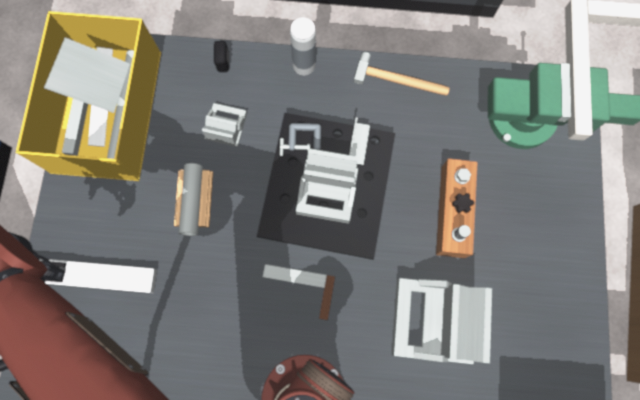

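View pics/scene0.png

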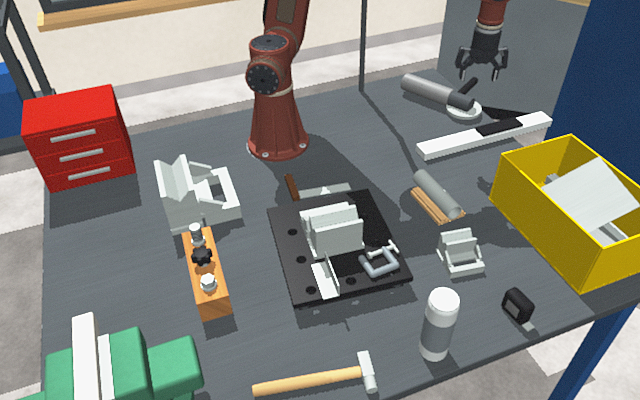

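The top view shows three V-blocks: one on the dark plate (330,190), a small one (225,122) and a large one (440,320). The one on the plate fits the description. Possible pins in the rack are (462,232), tall and round, (462,203), the star knob, and (463,175), low and hex-like. The pipe lies in the cradle at (190,200). Next I'll measure and take one close crop of the rack.

```bash
python3 - <<'E'
from h import *
P=np.load("top0.npy"); S=np.load("scene0.npy")
def near(P,c,rad,z0,z1):
    m=(np.hypot(P[...,0]-c[0],P[...,1]-c[1])<rad)&(P[...,2]>z0)&(P[...,2]<z1); return P[m]
for n,c in(("pin?",(425,-346)),("star",(496,-346)),("hex?",(574,-350))):
    for nm,Q in(("top",P),("scene",S)):
        q=near(Q,c,30,80,200); zt=np.percentile(q[:,2],95); t=q[q[:,2]>zt-6]
        print(n,nm,len(q),zt.round(1),((t.min(0)+t.max(0))/2).round(1),np.ptp(t,0).round(1))
def rect(q):
    b=cv2.minAreaRect(q[:,:2].astype(np.float32)); return [np.round(x,1) for x in b],len(q)
for nm,Q in(("top",P),("scene",S)):
    print(nm,"foot",rect(near(Q,(470,-10),100,80,92)))
    print(nm,"blocktop",rect(near(Q,(552,-15),90,143,156)))
    q=near(Q,(500,-348),150,66,78); print("rack",rect(q),np.median(q[:,2]))
    q=near(Q,(465,337),130,45,70); t=q[q[:,2]>53]; print("pipe",rect(t),rect(q),np.percentile(q[:,2],98))
a=cv2.imread("pics/top0.png")[140:270,420:500]; b=cv2.imread("pics/scene0.png")[205:325,165:245]
v=cv2.imread("pics/top0.png")[110:240,260:390]
cv2.imwrite("pics/crop.png",np.hstack([cv2.resize(i,None,fx=500/i.shape[0],fy=500/i.shape[0],interpolation=2) for i in(a,v)])[:, :800])
E
```

```text
pin? top 193 130.0 [ 420.9 -342.5  128.6] [25.5 26.1  8.9]
pin? scene 234 128.1 [ 424.8 -343.1  127. ] [30.8 27.3  9.8]
star top 318 113.2 [ 496.1 -343.3  111.8] [43.8 45.6  9.3]
star scene 328 111.4 [ 500.9 -345.5  110.5] [47.1 50.4  9.9]
hex? top 151 98.6 [ 571.4 -346.9   98.1] [30.2 31.  10.8]
hex? scene 173 98.2 [ 576.8 -348.    96.8] [32.6 31.3  8.4]
top foot ([array([477. ,  -7.5]), array([133.5,  83.1]), np.float64(85.0)], 1210)
top blocktop ([array([548.8, -14.1]), array([120. ,  66.8]), np.float64(84.9)], 682)
rack ([array([ 496.8, -345.2]), array([ 77. , 242.5]), np.float64(88.4)], 2097) 71.7801570378881
pipe ([array([461.2, 336.7]), array([180.3,  41.1]), np.float64(2.9)], 851) ([array([460.9, 336.4]), array([180.8,  47.6]), np.float64(3.7)], 1170) 63.31926330174217
scene foot ([array([463.1, -27.9]), array([ 91.2, 167.7]), np.float64(32.6)], 259)
scene blocktop ([array([553.3, -14.4]), array([120.4,  69.6]), np.float64(84.9)], 544)
rack ([array([ 499.8, -345.4]), array([ 75.1, 245.1]), np.float64(88.1)], 1605) 71.82330405481594
pipe ([array([466.1, 335.6]), array([181. ,  38.8]), np.float64(3.6)], 478) ([array([466.4, 336.3]), array([184.1,  45.5]), np.float64(3.6)], 665) 63.280793183966544
```

View pics/crop.png

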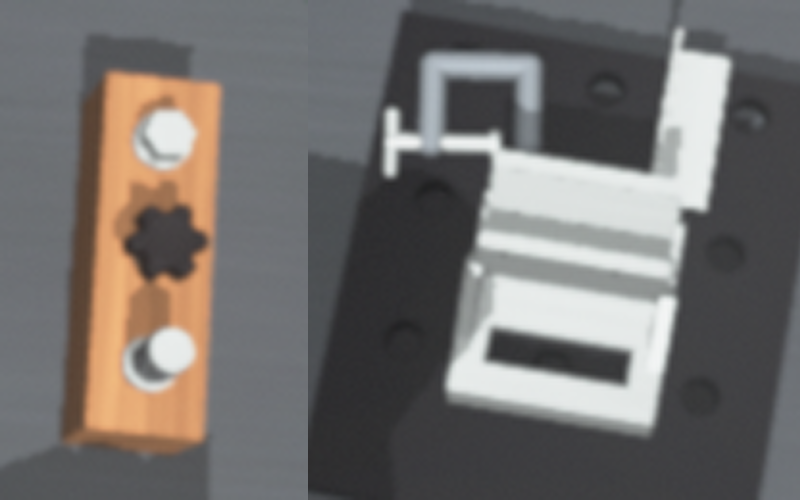

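The crop shows, from the bottom up, the tall round head (165,350), the star knob (165,240) and the hex head (165,137). I choose the pin at about (423,-343). A dark patch in the slot (550,365) hints at the plate hole, and it fits the grid of holes. I'll check that with the wrist camera on the way. First I need the finger geometry and the motion numbers.

```bash
cat >> h.py <<'E'
def st():
    s=telemetry.state(); M=R.from_quat(s["tcp_rot"]).as_matrix()
    return s,M
def goto(x,y,z,ang):
    """tool shift (mm) and turn (deg) to put TCP at x,y,z with tool y along world angle ang (deg, mod 180)"""
    s,M=st(); d=M.T@(np.array([x,y,z])-s["tcp_pos"]); a=np.degrees(np.arctan2(M[1,1],M[0,1]))
    t=(a-ang+90)%180-90
    print("shift",d.round(1),"turn",round(t,1),"| yaw now",a.round(1),"j6",np.degrees(s["joints"][5]).round(1),"t",round(s["time_s"],2))
E
python3 - <<'E'
from h import *
S=np.load("scene0.npy"); s,M=st(); p=s["tcp_pos"]
m=(np.abs(S-p)<[70,70,130]).all(-1); q=S[m]; L=(q-p)@M
f=np.abs(L[:,1])>35; print(len(q),"tool z max",np.sort(L[:,2])[-15:].round(1), "y at tips",L[np.argsort(L[:,2])[-15:],1].round(0))
K=get_calibration("top"); k=np.array(K["mtx"]); Rm=R.from_quat(K["orientation"]).as_matrix()
for u,v in((322.9,204.8),):
    d=Rm@np.array([(u-k[0,2])/k[0,0],-(v-k[1,2])/k[1,1],-1]); o=np.array(K["xyz"]); print("hole?",o+d*(50-o[2])/d[2])
w=get_calibration("wrist"); print("wrist cam in tool",M.T@(np.array(w["xyz"])-p), (M.T@R.from_quat(w["orientation"]).as_matrix()).round(2), np.array(w["mtx"])[0,0])
goto(474,-7,300,85); goto(423,-343,160,85)
E
```

```text
1094 tool z max [-9.6 -9.6 -8.8 -8.7 -7.7 -7.1 -6.9 -6.7 -5.9 -5.  -4.1 -3.9 -3.9 -2.2
 -1.3] y at tips [ 43.  58.  44. -44. -45.  52. -51. -48.  48. -46. -39.  45.  46.  44.
 -47.]
hole? [473.30853281  -4.32512016  50.        ]
wrist cam in tool [  71.85774341    1.21330736 -132.77767506] [[-0.    0.96  0.29]
 [ 1.    0.    0.  ]
 [ 0.    0.29 -0.96]] 311.35657449495346
shift [-435.3 -437.3  -57.7] turn -19.2 | yaw now 65.8 j6 -6.4 t 0.5
shift [-526.4 -764.7   82.3] turn -19.2 | yaw now 65.8 j6 -6.4 t 0.5
```

```bash
python3 -m pendant '[[-30,-24,0,-2,1],[-60,-49,0,-4,1],[-90,-73,0,-6,1],[-120,-98,0,-8,1],[-150,-122,0,-10,1],[-180,-147,0,-12,1],[-210,-171,0,-14,1],[-240,-195,0,-16,1],[-270,-220,0,-18,1],[-300,-244,0,-19.2,1]]' && python3 -c "
from h import *
goto(545,-7,240,85)"
```

```text
time_s: 1.33
tcp_pos: [430.2, 223.1, 242.7]
tcp_rot: [0.042, 0.999, 0.0, 0.0]
force: [1.1, 0.7, 0.2]
gripper_width: 85.3
grip_force: 0.0
shift [-133.9 -219.5    2.7] turn 0.1 | yaw now 85.1 j6 -66.0 t 1.33
```

```bash
python3 -m pendant '[[-18,-30,0,0,1],[-38,-62,0,0,1],[-58,-95,0,0,1],[-78,-128,0,0,1],[-98,-161,0,0,1],[-118,-193,0,0,1],[-134,-219,0,0,1],[-134,-219,0,0,1],[-134,-219,0,0,1],[-134,-219,0,0,1]]' && python3 - <<'E'
from h import *
img,P=cloud("wrist"); cv2.imwrite("pics/wrist1.png",img); np.save("wrist1.npy",P)
for t in("slot_mid","pipe_seat"): print(t,[(np.round(o["point"],1).tolist(),round(o["p"],2)) for o in finder.pinpoint("wrist",t)])
def near(c,rad,z0,z1):
    return P[(np.hypot(P[...,0]-c[0],P[...,1]-c[1])<rad)&(P[...,2]>z0)&(P[...,2]<z1)]
q=near((551,-14),85,145,153); print(len(q),cv2.minAreaRect(q[:,:2].astype(np.float32)))
q=near((474,-8),75,82,90); b=cv2.minAreaRect(q[:,:2].astype(np.float32)); print(len(q),b)
# slot: points well below foot top seen inside slot
m=(np.abs(P[...,0]-474)<17)&(np.abs(P[...,1]+8)<52)&(P[...,2]<80); q=P[m]
v,u=np.nonzero(m); print("slot px",u.min(),u.max(),v.min(),v.max()); print("z pct",np.percentile(q[:,2],[1,5,10,20,50,90]).round())
h=q[q[:,2]<40]; print("hole pts",len(h), h[:,:2].mean(0) if len(h) else "", cv2.minAreaRect(h[:,:2].astype(np.float32)) if len(h)>3 else "")
goto(423,-343,160,85)
E
```

```text
time_s: 2.17
tcp_pos: [543.9, -4.7, 242.1]
tcp_rot: [0.044, 0.999, 0.0, -0.0]
force: [0.1, 0.5, -0.2]
gripper_width: 85.1
grip_force: 0.0
slot_mid [([706.5, 277.2, 25.9], 0.7)]
pipe_seat [([655.1, 283.8, 74.1], 0.63), ([553.3, -14.1, 155.2], 0.62)]
6367 ((552.5465698242188, -16.018356323242188), (120.2256088256836, 64.78522491455078), 84.60606384277344)
9851 ((481.02972412109375, -9.643119812011719), (134.16061401367188, 80.40674591064453), 84.75164794921875)
slot px 252 355 99 127
z pct [ 4.  5.  6. 50. 51. 52.]
hole pts 429 [476.23476356  -6.06151521] ((476.1094055175781, -5.705949783325195), (25.173885345458984, 24.19649314880371), 84.92427062988281)
shift [  91.4 -348.3   82.2] turn 0.1 | yaw now 85.1 j6 -92.9 t 2.32
```

View pics/wrist1.png

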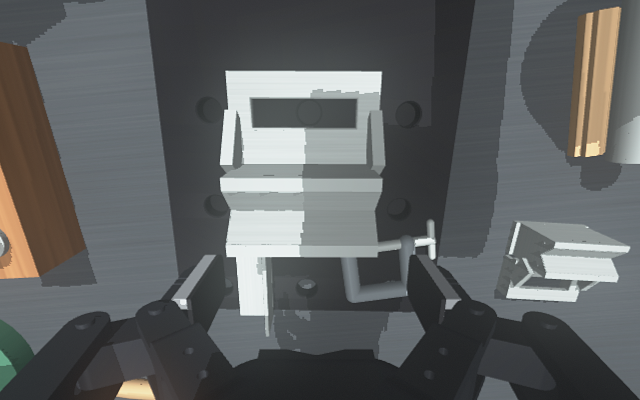

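The wrist picture shows the V-block's foot with the slot at (250–357, 98–128) and the plate hole under it at (309,113). The depth puts that hole at about (476.2,-6), roughly 3 mm +y of the slot's middle. Next, the pin.

```bash
python3 -m pendant '[[4,-38,3,0,1],[8,-77,6,0,1],[12,-115,9,0,1],[16,-154,12,0,1],[20,-192,15,0,1],[24,-231,18,0,1],[28,-269,21,0,1],[31,-307,24,0,1],[34,-342,27,0,1],[34,-342,27,0,1]]' && python3 -m pendant '[[0,0,0,0,0.6],[0,0,0,0,0.6],[0,0,0,0,0.6],[0,0,0,0,0.6],[0,0,0,0,0.6],[0,0,0,0,0.6],[0,0,0,0,0.6],[0,0,0,0,0.6],[0,0,0,0,0.6],[0,0,0,0,0.6]]' && python3 - <<'E'
from h import *
img,P=cloud("wrist"); cv2.imwrite("pics/wrist2.png",img)
q=P[(np.hypot(P[...,0]-423,P[...,1]+343)<35)&(P[...,2]>118)&(P[...,2]<140)]
print(len(q),np.median(q,0).round(1),((q.min(0)+q.max(0))/2).round(1),np.ptp(q,0).round(1))
c=np.median(q,0); print(cv2.minEnclosingCircle(q[:,:2].astype(np.float32)))
goto(c[0],c[1],135,85); goto(c[0],c[1],100,85)
E
```

```text
time_s: 3.15
tcp_pos: [479.5, -347.4, 215.1]
tcp_rot: [0.045, 0.999, -0.002, -0.0]
force: [0.5, -0.5, -0.1]
gripper_width: 85.0
grip_force: 0.0
time_s: 3.98
tcp_pos: [480.7, -342.7, 215.3]
tcp_rot: [0.043, 0.999, -0.0, 0.0]
force: [-1.1, -0.4, -0.2]
gripper_width: 68.4
grip_force: 0.0
1296 [ 424.5 -344.9  128.1] [ 424.9 -345.   125.3] [27.5 27.7 10.5]
((424.9148254394531, -344.9831848144531), 14.1919584274292)
shift [55.8 -7.  80.3] turn 0.0 | yaw now 85.0 j6 -127.3 t 4.03
shift [ 55.8  -7.  115.3] turn 0.0 | yaw now 85.0 j6 -127.3 t 4.03
```

```bash
python3 -m pendant '[[19,-2,6,0,0.6],[38,-5,15,0,0.6],[56,-7,35,0,0.6],[56,-7,60,0,0.6],[56,-7,80,0,0.6],[56,-7,95,0,0.6],[56,-7,105,0,0.6],[56,-7,113,0,0.6],[56,-7,113,0,0.6],[56,-7,113,0,0.6]]' && python3 -m pendant '[[0,0,0,0,0],[0,0,0,0,-0.6],[0,0,0,0,-1],[0,0,0,0,-1],[0,0,0,0,-1],[0,0,0,0,-1],[0,0,0,0,-1],[0,0,0,0,-1],[0,0,0,0,-1],[0,0,0,0,-1]]' 80 && python3 -c "
from h import *
goto(424.8,-345,102,85)"
```

```text
time_s: 4.87
tcp_pos: [424.5, -345.0, 102.4]
tcp_rot: [0.043, 0.999, -0.0, 0.0]
force: [0.7, -0.7, 1.4]
gripper_width: 68.2
grip_force: 0.0
time_s: 5.7
tcp_pos: [425.1, -345.7, 103.6]
tcp_rot: [0.043, 0.999, -0.001, 0.001]
force: [-0.7, 0.3, 5.9]
gripper_width: 26.1
grip_force: 78.3
shift [0.3 0.6 1.6] turn 0.0 | yaw now 85.0 j6 -131.5 t 5.7
```

```bash
python3 -m pendant '[[0,0,-6,0,-1],[0,0,-20,0,-1],[0,0,-40,0,-1],[0,0,-62,0,-1],[0,0,-84,0,-1],[0,0,-104,0,-1],[0,0,-119,0,-1],[0,0,-126,0,-1],[0,0,-130,0,-1],[0,0,-130,0,-1]]' && python3 -c "
from h import *
goto(476.2,-6,230,84.8)"
```

```text
time_s: 6.53
tcp_pos: [424.1, -344.6, 232.0]
tcp_rot: [0.043, 0.999, 0.0, -0.0]
force: [-0.2, 0.2, -3.2]
gripper_width: 26.1
grip_force: 80.0
shift [-22.6 341.8   2.1] turn 0.2 | yaw now 85.0 j6 -131.5 t 6.53
```

```bash
python3 -m pendant '[[-1,15,-4,0,-1],[-3,45,-10,0,-1],[-6,85,-18,0,-1],[-8,125,-18,0,-1],[-11,165,-18,0,-1],[-14,205,-18,0,-1],[-16,245,-18,0,-1],[-19,285,-18,0,-1],[-21,318,-18,0,-1],[-22,335,-18,0,-1]]' && python3 -m pendant '[[0,3,0,0,-1],[0,5,0,0,-1],[0,5,0,0,-1],[0,5,0,0,-1],[0,5,0,0,-1],[0,5,0,0,-1],[0,5,0,0,-1],[0,5,0,0,-1],[0,5,0,0,-1],[0,5,0,0,-1]]' && python3 - <<'E'
from h import *
P=np.load("wrist1.npy"); q=P[(np.abs(P[...,0]-476)<12)&(np.abs(P[...,1]+8)<75)&(P[...,2]>90)]; print("gusset max z",q[:,2].max() if len(q) else None)
img,P=cloud("wrist"); cv2.imwrite("pics/wrist3.png",img); s,M=st(); L=(P-s["tcp_pos"])@M
m=(np.hypot(L[...,0],L[...,1])<24)&(L[...,2]>5)&(L[...,2]<95)
q=L[m]; v,u=np.nonzero(m); print(len(q),u.min(),u.max(),v.min(),v.max())
for a in range(10,95,8):
    t=q[(q[:,2]>=a)&(q[:,2]<a+8)]
    if len(t)>5: print(a,len(t),"x",t[:,0].min().round(1),t[:,0].max().round(1),"y",t[:,1].min().round(1),t[:,1].max().round(1))
goto(476.2,-6,178,84.8)
E
```

```text
time_s: 7.37
tcp_pos: [473.7, -8.5, 248.5]
tcp_rot: [0.042, 0.999, 0.001, -0.002]
force: [0.1, -0.5, -2.7]
gripper_width: 26.4
grip_force: 80.0
time_s: 8.2
tcp_pos: [475.7, -8.3, 250.4]
tcp_rot: [0.044, 0.999, -0.0, 0.0]
force: [0.2, -0.1, -2.9]
gripper_width: 26.1
grip_force: 80.0
gusset max z 113.1444600108934
1838 275 356 196 250
10 237 x 5.1 14.3 y -12.6 13.6
18 851 x 1.4 17.8 y -16.8 17.7
26 119 x 3.6 17.8 y -17.1 16.7
50 76 x 7.0 11.1 y -7.6 8.5
58 112 x 3.1 11.0 y -10.0 10.8
66 97 x 1.1 11.1 y -10.4 11.2
74 92 x 3.0 11.1 y -10.0 10.8
82 24 x 3.4 10.8 y -10.1 9.5
shift [-0.3  2.2 72.4] turn 0.2 | yaw now 85.0 j6 -94.5 t 8.25
```

View pics/wrist3.png

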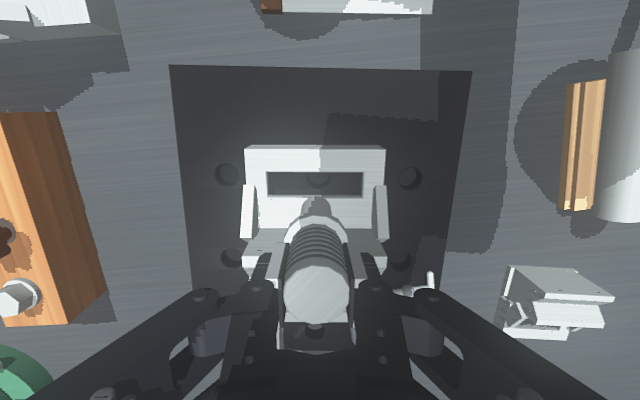

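```bash
python3 -m pendant '[[0,1,5,0,-1],[-0.5,2,15,0,-1],[-0.5,2.2,28,0,-1],[-0.5,2.2,40,0,-1],[-0.5,2.2,50,0,-1],[-0.5,2.2,58,0,-1],[-0.5,2.2,63,0,-1],[-0.5,2.2,65,0,-1],[-0.5,2.2,65,0,-1],[-0.5,2.2,65,0,-1]]' && python3 -c "
from h import *
goto(476.2,-6.2,150,84.8)"
```

```text
time_s: 9.08
tcp_pos: [476.8, -6.0, 185.7]
tcp_rot: [0.043, 0.999, -0.0, 0.0]
force: [0.3, 0.1, -2.7]
gripper_width: 26.4
grip_force: 80.0
shift [ 0.6 -0.3 35.7] turn 0.2 | yaw now 85.0 j6 -94.2 t 9.08
```

```bash
python3 -m pendant '[[0.3,0,4,0,-1],[0.3,0,8,0,-1],[0.3,0,12,0,-1],[0.3,0,16,0,-1],[0.3,0,20,0,-1],[0.3,0,24,0,-1],[0.3,0,28,0,-1],[0.3,0,32,0,-1],[0.3,0,36,0,-1],[0.3,0,36,0,-1]]' && python3 -c "
from h import *
goto(476.2,-6.2,140,84.8)"
```

```text
time_s: 9.92
tcp_pos: [475.3, -5.8, 148.2]
tcp_rot: [0.043, 0.999, 0.0, -0.001]
force: [-0.7, -0.2, -3.3]
gripper_width: 26.4
grip_force: 80.0
shift [-1.  -0.4  8.2] turn 0.2 | yaw now 85.0 j6 -94.2 t 9.92
```

```bash
python3 -m pendant '[[0,0,1.5,0,-1],[0,0,3,0,-1],[0,0,4.5,0,-1],[0,0,6,0,-1],[0,0,7.5,0,-1],[0,0,9,0,-1],[0,0,10.5,0,-1],[0,0,12,0,-1],[0,0,12,0,-1],[0,0,12,0,-1]]' && python3 -c "
from h import *
goto(476.2,-6.2,125,84.8)"
```

```text
time_s: 10.75
tcp_pos: [475.9, -5.9, 137.1]
tcp_rot: [0.043, 0.999, 0.0, -0.0]
force: [-0.1, 1.0, -2.8]
gripper_width: 26.2
grip_force: 80.0
shift [-0.3 -0.3 12.1] turn 0.2 | yaw now 85.0 j6 -94.2 t 10.75
```

```bash
python3 -m pendant '[[0,0,1,0,-1],[0,0,2,0,-1],[0,0,3,0,-1],[0,0,4,0,-1],[0,0,5,0,-1],[0,0,6,0,-1],[0,0,7,0,-1],[0,0,8,0,-1],[0,0,8,0,-1],[0,0,8,0,-1]]' && python3 -c "
from h import *
goto(476.2,-6.2,117,84.8); s,_=st(); print(s['force'],s['torque'])"
```

```text
time_s: 11.58
tcp_pos: [476.0, -5.9, 129.2]
tcp_rot: [0.043, 0.999, 0.0, -0.0]
force: [0.6, 0.2, -3.2]
gripper_width: 26.4
grip_force: 80.0
shift [-0.2 -0.3 12.2] turn 0.2 | yaw now 85.0 j6 -94.2 t 11.58
[ 0.60402909  0.19080837 -3.17125529] [0.05529789 0.01728453 0.02525898]
```

Pin is inside the hole with no side force; lower to the collar.

```bash
python3 -m pendant '[[0,0,1.5,0,-1],[0,0,3,0,-1],[0,0,4.5,0,-1],[0,0,6,0,-1],[0,0,7.5,0,-1],[0,0,9,0,-1],[0,0,10,0,-1],[0,0,11,0,-1],[0,0,11,0,-1],[0,0,11,0,-1]]' && python3 -m pendant '[[0,0,0.3,0,-1],[0,0,0.6,0,-1],[0,0,0.9,0,-1],[0,0,1.2,0,-1],[0,0,1.5,0,-1],[0,0,1.5,0,-1],[0,0,1.5,0,-1],[0,0,1.5,0,-1],[0,0,1.5,0,-1],[0,0,1.5,0,-1]]'
```

```text
time_s: 12.42
tcp_pos: [476.0, -5.9, 118.2]
tcp_rot: [0.043, 0.999, 0.0, -0.0]
force: [1.1, -0.8, -3.3]
gripper_width: 26.2
grip_force: 80.0
time_s: 13.25
tcp_pos: [476.2, -5.9, 117.5]
tcp_rot: [0.043, 0.999, -0.0, 0.0]
force: [-3.9, -0.4, 4.4]
gripper_width: 26.1
grip_force: 80.4
```

```bash
python3 -m pendant '[[0,0,0.3,0,-1],[0,0,0.6,0,-1],[0,0,1,0,-1],[0,0,1,0,-1],[0,0,1,0,-1],[0,0,1,0,-1],[0,0,1,0,-1],[0,0,1,0,-1],[0,0,1,0,-1],[0,0,1,0,-1]]'
```

```text
time_s: 14.08
tcp_pos: [476.3, -5.9, 117.5]
tcp_rot: [0.043, 0.999, -0.0, -0.0]
force: [-6.5, 0.4, 11.0]
gripper_width: 26.4
grip_force: 81.2
```

```bash
python3 -m pendant '[[0,0,-0.5,0,-0.3],[0,0,-1,0,-0.2],[0,0,-1,0,-0.1],[0,0,-1,0,0],[0,0,-1,0,0.1],[0,0,-1,0,0.2],[0,0,-1,0,0.2],[0,0,-1,0,0.2],[0,0,-1,0,0.2],[0,0,-1,0,0.2]]' && python3 -m pendant '[[0,0,-5,0,0.2],[0,0,-15,0,0.2],[0,0,-30,0,0.2],[0,0,-50,0,0.2],[0,0,-75,0,0.2],[-15,0,-95,0,0.5],[-35,0,-110,0,1],[-55,0,-118,0,1],[-68,0,-120,0,1],[-68,0,-120,0,1]]' && python3 - <<'E'
from h import *
img,P=cloud("wrist"); cv2.imwrite("pics/wrist4.png",img); np.save("wrist4.npy",P)
def near(c,rad,z0,z1):
    return P[(np.hypot(P[...,0]-c[0],P[...,1]-c[1])<rad)&(P[...,2]>z0)&(P[...,2]<z1)]
q=near((552,-16),85,145,153); print("block",len(q),cv2.minAreaRect(q[:,:2].astype(np.float32)))
q=near((476,-6),22,130,160); print("head top",len(q),np.percentile(q[:,2],[5,50,95]).round(1),cv2.minEnclosingCircle(q[:,:2].astype(np.float32)))
A=np.c_[q[:,:2]-q[:,:2].mean(0),np.ones(len(q))]; 
m=q[:,2]>np.median(q[:,2])-4; c=np.linalg.lstsq(A[m],q[m,2],rcond=None)[0]; print("tilt deg",np.degrees(c[:2]))
q=near((476,-6),20,90,100); print("collar top z",len(q),np.median(q[:,2])); q=near((476,-6),60,80,89); print("foot z",len(q),np.median(q[:,2]))
goto(464,336,200,93.5)
E
```

```text
time_s: 14.92
tcp_pos: [476.1, -5.9, 116.8]
tcp_rot: [0.043, 0.999, -0.0, -0.0]
force: [-0.9, 0.0, 0.2]
gripper_width: 51.1
grip_force: 0.0
time_s: 15.75
tcp_pos: [547.1, -12.3, 239.8]
tcp_rot: [0.043, 0.999, -0.0, 0.003]
force: [0.3, 0.2, 0.6]
gripper_width: 85.4
grip_force: 0.0
block 6559 ((552.589111328125, -16.077354431152344), (120.17520904541016, 64.75016021728516), 84.68224334716797)
head top 1251 [140.5 142.  143.2] ((476.7580261230469, -5.521533489227295), 14.262076377868652)
tilt deg [0.37398034 0.02087753]
collar top z 150 94.94118159409985
foot z 8217 87.16158267084745
shift [111.  339.6  38.1] turn -8.5 | yaw now 85.0 j6 -93.7 t 15.8
```

View pics/wrist4.png

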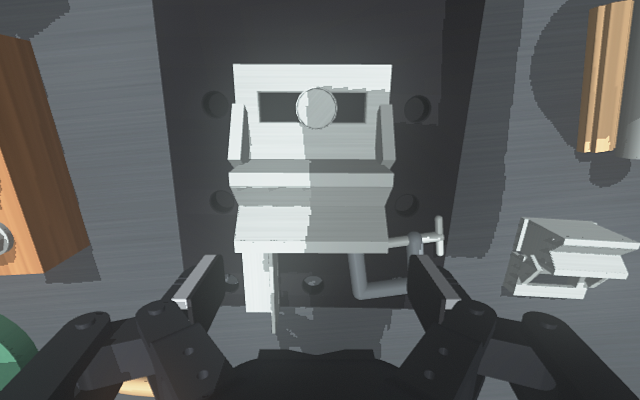

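The wrist picture shows the pin's head at (316,108) in the slot with its collar on the foot. The head's top is at 142 mm, which means it is home, and the block hasn't moved. Now the pipe.

```bash
python3 -m pendant '[[8,25,2,-1,1],[20,62,6,-3,1],[33,100,10,-5,1],[45,138,14,-7,1],[57,176,18,-8.5,1],[70,214,23,-8.5,1],[82,252,28,-8.5,1],[94,290,33,-8.5,1],[105,322,38,-8.5,1],[111,340,38,-8.5,1]]' && python3 -m pendant '[[0,0,0,0,1],[0,0,0,0,1],[0,0,0,0,1],[0,0,0,0,1],[0,0,0,0,1],[0,0,0,0,1],[0,0,0,0,1],[0,0,0,0,1],[0,0,0,0,1],[0,0,0,0,1]]' && python3 - <<'E'
from h import *
img,P=cloud("wrist"); cv2.imwrite("pics/wrist5.png",img)
q=P[(np.abs(P[...,0]-464)<110)&(np.abs(P[...,1]-336)<45)&(P[...,2]>42)&(P[...,2]<70)]
b=cv2.minAreaRect(q[:,:2].astype(np.float32)); print(len(q),b,np.percentile(q[:,2],98))
t=q[q[:,2]>57.5]; print("top strip",cv2.minAreaRect(t[:,:2].astype(np.float32)), np.percentile(t[:,2],95))
goto(*b[0],38,93.5)
E
```

```text
time_s: 16.63
tcp_pos: [459.2, 338.9, 197.3]
tcp_rot: [-0.032, 0.999, -0.0, -0.002]
force: [0.7, -0.5, -0.3]
gripper_width: 85.5
grip_force: 0.0
time_s: 17.47
tcp_pos: [462.8, 336.4, 198.8]
tcp_rot: [-0.031, 1.0, -0.0, -0.0]
force: [-0.3, -0.3, 0.3]
gripper_width: 85.1
grip_force: 0.0
9308 ((465.4304504394531, 336.32012939453125), (180.50039672851562, 46.47148513793945), 3.7182695865631104) 61.6475417990384
top strip ((465.49224853515625, 336.5477294921875), (180.34808349609375, 27.915746688842773), 3.7164876461029053) 61.52771038707776
shift [ -2.7  -0.3 160.8] turn 0.0 | yaw now 93.5 j6 -64.5 t 17.52
```

View pics/wrist5.png

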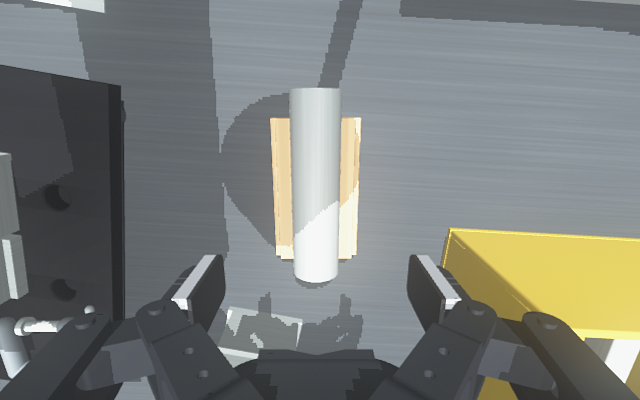

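The wrist picture shows the pipe at (315,185) in its cradle, clear on both sides. Its centre is (465.4,336.4) and its yaw is 3.7°. Descend and grip.

```bash
python3 -m pendant '[[-1,0,10,-0.2,1],[-2.7,0,30,-0.2,1],[-2.7,0,55,-0.2,1],[-2.7,0,80,-0.2,1],[-2.7,0,105,-0.2,1],[-2.7,0,128,-0.2,1],[-2.7,0,145,-0.2,1],[-2.7,0,156,-0.2,1],[-2.7,0,161,-0.2,1],[-2.7,0,161,-0.2,1]]' && python3 -m pendant '[[0,0,0,0,0.6],[0,0,0,0,0.3],[0,0,0,0,0],[0,0,0,0,-0.5],[0,0,0,0,-1],[0,0,0,0,-1],[0,0,0,0,-1],[0,0,0,0,-1],[0,0,0,0,-1],[0,0,0,0,-1]]' 80
```

```text
time_s: 18.35
tcp_pos: [464.4, 336.2, 36.3]
tcp_rot: [-0.033, 0.999, -0.001, -0.001]
force: [0.3, 0.5, 0.0]
gripper_width: 85.5
grip_force: 0.0
time_s: 19.18
tcp_pos: [466.8, 337.3, 40.0]
tcp_rot: [-0.033, 0.999, 0.0, 0.001]
force: [-0.9, -2.4, 5.7]
gripper_width: 45.5
grip_force: 83.4
```

```bash
python3 -m pendant '[[0,0,-3,0,-1],[0,0,-10,0,-1],[0,0,-25,0,-1],[0,0,-45,0,-1],[0,0,-70,0,-1],[0,0,-100,0,-1],[0,0,-130,0,-1],[0,0,-155,0,-1],[0,0,-170,0,-1],[0,0,-175,0,-1]]' && python3 -c "
from h import *
s,M=st(); print(s['force'],s['torque'])
goto(552.5,-16,215,-5.3)"
```

```text
time_s: 20.02
tcp_pos: [466.2, 337.4, 215.7]
tcp_rot: [-0.033, 0.999, 0.001, 0.002]
force: [0.2, -0.7, -7.4]
gripper_width: 44.8
grip_force: 83.4
[ 0.21016408 -0.72483873 -7.35986963] [ 0.07831227 -0.10102762 -0.03838957]
shift [-6.310e+01 -3.582e+02  3.000e-01] turn -81.0 | yaw now 93.7 j6 -64.8 t 20.02
```

```bash
python3 -m pendant '[[-2,-10,0,3,-1],[-5,-28,0,9,-1],[-9,-52,0,16,-1],[-14,-78,0,23,-1],[-18,-104,0,30,-1],[-23,-130,0,37,-1],[-27,-156,0,44,-1],[-32,-182,0,51,-1],[-37,-208,0,58,-1],[-41,-232,0,65,-1]]' && python3 -c "
from h import *
goto(552.5,-16,215,-5.3)"
```

```text
time_s: 20.85
tcp_pos: [519.6, 106.3, 210.2]
tcp_rot: [0.512, 0.859, -0.001, -0.002]
force: [-0.9, 0.3, -6.6]
gripper_width: 45.0
grip_force: 83.3
shift [-123.2  -29.2   -4.9] turn 33.7 | yaw now 28.4 j6 -24.4 t 20.85
```

```bash
python3 -m pendant '[[-20,-5,0,6,-1],[-45,-11,-1,12,-1],[-70,-17,-2,18,-1],[-92,-22,-2,24,-1],[-108,-26,-3,29,-1],[-118,-28,-3,32,-1],[-122,-29,-3,33.7,-1],[-123,-29,-3,33.7,-1],[-123,-29,-3,33.7,-1],[-123,-29,-3,33.7,-1]]' && python3 - <<'E'
from h import *
s,M=st(); p=s["tcp_pos"]
img,W=cloud("wrist"); cv2.imwrite("pics/wrist6.png",img)
_,S=cloud("scene"); _,T=cloud("top")
for n,P in(("wrist",W),("scene",S),("top",T)):
    L=(P-p)@M
    m=(np.abs(L[...,0])<110)&(np.abs(L[...,1])<26)&(L[...,2]>-24)&(L[...,2]<30)&(np.abs(L[...,0])>16)
    q=L[m]; 
    if len(q)<50: print(n,len(q)); continue
    ends=np.percentile(q[:,0],[0.5,99.5])
    out=[]
    for s_ in(-1,1):
        t=q[(s_*q[:,0]>40)&(np.abs(q[:,0])<85)]
        if len(t)>20: out.append((s_,len(t),np.percentile(t[:,2],[1,99]).round(1).tolist(),np.percentile(t[:,1],[1,99]).round(1).tolist()))
    print(n,len(q),"ends",ends.round(1),out)
goto(552.5,-16.05,175,-5.3)
E
```

```text
time_s: 21.68
tcp_pos: [554.2, -13.0, 214.8]
tcp_rot: [0.737, 0.676, -0.0, -0.001]
force: [-0.8, 1.1, -7.2]
gripper_width: 45.4
grip_force: 83.3
wrist 26004 ends [-33.3  93.3] [(1, 14109, [-21.8, -4.5], [-20.8, 23.8])]
scene 1128 ends [-84.8  94.4] [(-1, 416, [-22.5, 23.8], [-19.7, 25.4]), (1, 344, [-22.5, 16.9], [-11.3, 25.8])]
top 278 ends [-84.6 -29.2] [(-1, 270, [-23.2, 5.9], [-25.6, 19.9])]
shift [-3.2 -2.  40.6] turn 0.4 | yaw now -4.9 j6 -3.7 t 21.83
```

View pics/wrist6.png

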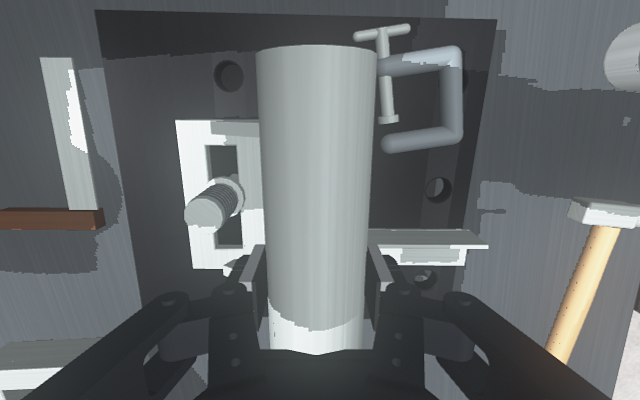

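The wrist picture shows the pipe held along the V at (315,180), with the pinned foot at (215,200) clear of it. Next, a fit of the pipe axis in the tool frame.

```bash
cat > fit.py <<'E'
from h import *
from scipy.optimize import least_squares
s,M=st(); img,W=cloud("wrist"); s2,M=st(); p=s2["tcp_pos"]
L=(W-p)@M
m=(np.abs(L[...,0]-60)<30)&(np.abs(L[...,1])<24)&(L[...,2]>-26)&(L[...,2]<2); q=L[m][::10]
f=lambda a: np.hypot(q[:,1]-a[0]-a[1]*q[:,0], q[:,2]-a[2]-a[3]*q[:,0])-24
o=least_squares(f,[0,0,0,0],loss="soft_l1"); a=o.x
print("axis y0",a[0].round(2),"yaw",np.degrees(a[1]).round(2),"z0",a[2].round(2),"pitch",np.degrees(a[3]).round(2),"rms",np.sqrt(np.mean(o.fun**2)).round(2), "far end",np.percentile(L[m|((np.abs(L[...,1])<15)&(np.abs(L[...,2]+22)<5)&(L[...,0]>30)&(L[...,0]<130))][:,0],99.8).round(1))
q=W[(np.hypot(W[...,0]-552,W[...,1]+16)<85)&(W[...,2]>146)&(W[...,2]<152)]; print("block top pts",len(q))
goto(552.5,-19,175,-5.3)
print("force",s2["force"].round(1),"z",p[2].round(1))
E
python3 fit.py
```

```text
axis y0 1.24 yaw 0.03 z0 3.44 pitch -0.12 rms 0.54 far end 93.6
block top pts 6
shift [-6.  -1.9 40.7] turn 0.4 | yaw now -4.9 j6 -3.7 t 21.88
force [-0.2 -0.6 -6.3] z 215.8
```

```bash
python3 -m pendant '[[-1,-0.5,3,0.4,-1],[-3,-1.5,8,0.4,-1],[-6,-2.5,15,0.4,-1],[-6,-2.5,22,0.4,-1],[-6,-2.5,29,0.4,-1],[-6,-2.5,35,0.4,-1],[-6,-2.5,39,0.4,-1],[-6,-2.5,42,0.4,-1],[-6,-2.5,42,0.4,-1],[-6,-2.5,42,0.4,-1]]' && python3 fit.py
```

```text
time_s: 22.72
tcp_pos: [552.1, -19.6, 173.7]
tcp_rot: [0.739, 0.673, -0.0, -0.0]
force: [-0.6, -0.3, -6.2]
gripper_width: 45.4
grip_force: 83.3
axis y0 1.03 yaw 0.06 z0 3.57 pitch -0.0 rms 0.53 far end 93.5
block top pts 2132
shift [ 0.7  0.  -0.9] turn -0.1 | yaw now -5.4 j6 -4.0 t 22.77
force [-0.1 -0.2 -6.2] z 174.1
```

```bash
python3 -m pendant '[[0,0,1,0,-1],[0,0,2,0,-1],[0,0,3,0,-1],[0,0,4,0,-1],[0,0,5,0,-1],[0,0,6,0,-1],[0,0,6.5,0,-1],[0,0,7,0,-1],[0,0,7,0,-1],[0,0,7,0,-1]]'
```

```text
time_s: 23.6
tcp_pos: [552.0, -19.7, 166.8]
tcp_rot: [0.739, 0.673, -0.0, -0.0]
force: [-0.7, 0.5, -7.0]
gripper_width: 45.2
grip_force: 83.4
```

```bash
python3 -m pendant '[[0,0,0.3,0,-1],[0,0,0.6,0,-1],[0,0,0.9,0,-1],[0,0,1.2,0,-1],[0,0,1.5,0,-1],[0,0,1.5,0,-1],[0,0,1.5,0,-1],[0,0,1.5,0,-1],[0,0,1.5,0,-1],[0,0,1.5,0,-1]]'; python3 -m pendant '[[0,0,0.2,0,-1],[0,0,0.4,0,-1],[0,0,0.6,0,-1],[0,0,0.8,0,-1],[0,0,1,0,-1],[0,0,1,0,-1],[0,0,1,0,-1],[0,0,1,0,-1],[0,0,1,0,-1],[0,0,1,0,-1]]'
```

```text
time_s: 24.43
tcp_pos: [552.2, -19.7, 166.3]
tcp_rot: [0.739, 0.673, 0.0, 0.0]
force: [-5.4, 0.3, 3.8]
gripper_width: 44.9
grip_force: 84.5
time_s: 25.27
tcp_pos: [552.2, -19.7, 166.2]
tcp_rot: [0.739, 0.673, -0.0, 0.0]
force: [-7.4, 1.6, 7.9]
gripper_width: 45.5
grip_force: 85.0
```

Contact is on the +x flank, since the block pushes toward -x. Ease sideways.

```bash
python3 -m pendant '[[0,0,-0.5,0,-1],[0,-0.2,-0.8,0,-1],[0,-0.4,-0.8,0,-1],[0,-0.6,-0.8,0,-1],[0,-0.8,-0.6,0,-1],[0,-0.8,-0.3,0,-1],[0,-0.8,0,0,-1],[0,-0.8,0,0,-1],[0,-0.8,0,0,-1],[0,-0.8,0,0,-1]]'
```

```text
time_s: 26.1
tcp_pos: [552.1, -19.7, 166.2]
tcp_rot: [0.739, 0.673, 0.001, 0.001]
force: [-6.4, 1.0, 9.9]
gripper_width: 45.0
grip_force: 85.2
```

```bash
cat > bed.py <<'E'
from h import *
from scipy.optimize import least_squares
for cam in("wrist","scene","top"):
    img,W=cloud(cam)
    ax=np.array([np.sin(np.radians(5.3)),np.cos(np.radians(5.3)),0]); nx=np.array([ax[1],-ax[0],0]); o=np.array([552.5,-16,0])
    D=W-o; X=D@nx; Y=D@ax; Z=W[...,2]
    t=(np.abs(Y)<58)&(np.abs(X)<32)&(np.abs(X)>24.5)&(np.abs(Z-149)<4); zt=np.median(Z[t]) if t.sum() else np.nan
    m=(np.abs(np.abs(Y)-62)<26)&(np.abs(X)<26)&(Z>162)&(Z<192); x,y,z=X[m],Y[m],Z[m]
    if m.sum()<60: print(cam,m.sum());continue
    f=lambda a: np.hypot(x-a[0]-a[1]*y, z-a[2]-a[3]*y)-24
    r_=least_squares(f,[0,0,161,0],loss="soft_l1"); a=r_.x
    e=(np.abs(X)<20)&(Z>165)&(Z<190)&(np.abs(Y)<120)
    print(cam,m.sum(),"x0",a[0].round(2),"yaw",np.degrees(a[1]).round(2),"above block",(a[2]-zt).round(2),t.sum(),"pitch",np.degrees(a[3]).round(2),"y range",np.percentile(Y[e],[.5,99.5]).round(1),"rms",np.sqrt(np.mean(r_.fun**2)).round(2))
    q=W[t]; 
    if t.sum()>50: print("  block x edges",np.percentile(X[(np.abs(Y)<58)&(np.abs(X)<40)&(np.abs(Z-149)<4)],[.5,99.5]).round(1),"y",np.percentile(Y[(np.abs(X)<31)&(np.abs(Z-149)<4)],[.5,99.5]).round(1))
E
python3 bed.py
```

```text
wrist 17006 x0 1.34 yaw 0.11 above block 12.93 2849 pitch 0.2 y range [-34.3  89.5] rms 0.54
  block x edges [-32.1  31.9] y [-59.4  60. ]
scene 695 x0 0.52 yaw -0.17 above block 13.56 119 pitch 0.33 y range [-88.2  91.3] rms 1.87
  block x edges [17.9 34.3] y [-88.2 744.7]
top 230 x0 -2.43 yaw 0.27 above block nan 0 pitch 0.33 y range [-88.4 -57.5] rms 2.12
```

Relative to the block edges, the pipe sits 1.4 mm towards +x and 1 mm high, so it isn't bedded yet. Lift, shift and lower again.

```bash
python3 -m pendant '[[0,0,-1,0,-1],[0,0,-2.5,0,-1],[0,0,-4,0,-1],[0,-0.4,-4,0,-1],[0,-0.7,-4,0,-1],[0,-0.7,-4,0,-1],[0,-0.7,-4,0,-1],[0,-0.7,-4,0,-1],[0,-0.7,-4,0,-1],[0,-0.7,-4,0,-1]]'; python3 bed.py | head -2
```

```text
time_s: 27.08
tcp_pos: [550.6, -19.5, 168.2]
tcp_rot: [0.739, 0.673, 0.0, 0.0]
force: [-0.1, -0.7, -6.8]
gripper_width: 45.1
grip_force: 83.3
wrist 16942 x0 -0.17 yaw 0.12 above block 14.86 2638 pitch 0.04 y range [-34.2  89.6] rms 0.54
  block x edges [-32.1  31.9] y [-59.3  60. ]
```

```bash
python3 -m pendant '[[0,0,0.5,0,-1],[0,0,1,0,-1],[0,0,1.5,0,-1],[0,0,2,0,-1],[0,0,2.3,0,-1],[0,0,2.6,0,-1],[0,0,2.9,0,-1],[0,0,3.2,0,-1],[0,0,3.5,0,-1],[0,0,3.5,0,-1]]'; python3 bed.py | head -2
```

```text
time_s: 28.07
tcp_pos: [550.7, -19.6, 165.1]
tcp_rot: [0.739, 0.673, 0.0, 0.0]
force: [-0.2, 0.1, -5.7]
gripper_width: 45.3
grip_force: 83.5
wrist 16927 x0 -0.04 yaw 0.1 above block 11.75 3010 pitch -0.02 y range [-34.1  89.5] rms 0.53
  block x edges [-32.1  31.9] y [-59.6  60. ]
```

```bash
python3 -m pendant '[[0,0,0.3,0,-1],[0,0,0.6,0,-1],[0,0,0.9,0,-1],[0,0,1.2,0,-1],[0,0,1.2,0,-1],[0,0,1.2,0,-1],[0,0,1.2,0,-1],[0,0,1.2,0,-1],[0,0,1.2,0,-1],[0,0,1.2,0,-1]]'; python3 bed.py | head -1
```

```text
time_s: 29.05
tcp_pos: [550.9, -19.6, 165.0]
tcp_rot: [0.739, 0.673, 0.0, 0.0]
force: [-4.4, 0.5, 6.6]
gripper_width: 45.6
grip_force: 84.7
wrist 16973 x0 0.05 yaw 0.03 above block 11.65 3019 pitch 0.06 y range [-34.1  89.4] rms 0.53
```

```bash
python3 -m pendant '[[0,0,-0.8,0,0],[0,0,-0.8,0,0.06],[0,0,-0.8,0,0.1],[0,0,-0.8,0,0.15],[0,0,-0.8,0,0.2],[0,0,-0.8,0,0.3],[0,0,-0.8,0,0.4],[0,0,-0.8,0,0.45],[0,0,-0.8,0,0.45],[0,0,-0.8,0,0.45]]' && python3 -m pendant '[[0,0,-3,0,0.5],[0,0,-10,0,0.5],[0,0,-22,0,0.5],[0,0,-38,0,0.5],[0,0,-56,0,0.5],[0,0,-74,0,0.5],[0,0,-92,0,0.5],[0,0,-106,0,0.5],[0,0,-115,0,0.5],[0,0,-120,0,0.5]]' && python3 bed.py && python3 - <<'E'
from h import *
img,P=cloud("wrist"); cv2.imwrite("pics/wrist7.png",img)
q=P[(np.hypot(P[...,0]-476,P[...,1]+6)<22)&(P[...,2]>130)&(P[...,2]<160)]; print("head top",len(q),np.median(q[:,2]) if len(q) else "")
E
```

```text
time_s: 30.03
tcp_pos: [550.7, -19.5, 164.4]
tcp_rot: [0.739, 0.673, 0.0, 0.0]
force: [0.7, -0.2, 0.7]
gripper_width: 62.3
grip_force: 0.0
time_s: 30.87
tcp_pos: [551.6, -19.7, 287.4]
tcp_rot: [0.739, 0.673, 0.001, 0.002]
force: [0.0, 0.2, -0.7]
gripper_width: 64.3
grip_force: 0.0
wrist 7075 x0 -0.25 yaw -0.1 above block 11.59 1998 pitch -0.02 y range [-88.9  89.2] rms 0.56
  block x edges [-32.2  31.7] y [-59.1  59.5]
scene 695 x0 -0.7 yaw -0.28 above block 12.11 117 pitch 0.14 y range [-88.3  90.8] rms 1.99
  block x edges [17.3 34.1] y [-88.  746.6]
top 211 x0 -6.6 yaw -2.33 above block nan 0 pitch -0.49 y range [-88.1 -61.4] rms 1.8
head top 817 141.99132870107928
```

View pics/wrist7.png

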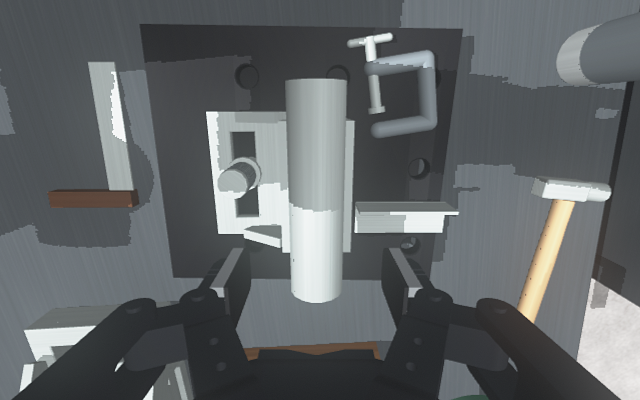

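The wrist picture shows the pipe bedded in the V at (317,190), sticking out about 29 mm at each end. The pin is home at (240,177), and the G-clamp (400,90) and angle iron (405,215) are undisturbed. Handing in.

```bash
python3 -c "
from station import job
print(job.sign_off())"
```

```text
the job is handed in; nothing more can be done
None
```

The job is handed in at about 31 s: the pin is fully home in the plate hole with its collar on the foot, the pipe is bedded in the V with about 29 mm out at each end, and the V-block didn't move. I found the hole with the wrist camera through the slot instead of feeling along it, and the pin went in with almost no side force.

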